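Close the click gauge on a tile mould

TASK

Lay the small plaster tile mould flat on the wooden bed of the click gauge, its long side along the bed, between the end stop and the sliding fence, and let go of it. Then press the black thumb paddle down gently, one click at a time, letting it come right back up after each click, until the fence stands at the last notch before it would squeeze the mould. Move the fence only with the paddle, never force the paddle (18 N is too much), and leave the other things on the table where they are.

Things in the scene. Friction and masses are not known exactly. Their poses are not given: they have to be found in the camera images.
- mould_center (a point): centre of the loose plaster tile mould, a flat off-white block 59 (x) x 76 (y) x 27 (z) mm, 0.1 kg, with a relief in its top face; it starts lying flat on the table, left of the gauge. The point is 13.5 mm above its underside; z up, y along its long side
- gauge: the click gauge, a fixed bench fixture 304 mm long (y), 70 mm wide (x), standing on the table; origin at table height under the middle of the mould's seat, z up. Its y axis runs along the bed from the thumb lever (-y end) to the end stop (+y end). Beside the bed its base plate's top is 8 mm above the table
- fence (a joint): travel of the sliding fence in m towards the end stop; the clear space between the two is 139 mm minus this. It rests only in notches 12 mm apart (0, 0.012, 0.024, 0.036, 0.048, 0.060), held by a spring detent. It starts at 0, 0.012 or 0.024. At 0.060 the space is 79 mm, 3 mm more than the mould's length; at 0.072 the mould would be squeezed
- fence_face (a point): middle of the fence's rubber face, at gauge z = 39 mm; the fence is an upright plate 62 mm wide, top 56 mm above the table, at gauge y = -99 mm + fence, carried on a pin rack that runs back through the lever's bracket
- lever (a joint): angle of the spring-return thumb lever in rad: 0 = fully up (rest), grows as the paddle is pressed down. Hinge across the gauge (along x), 70 mm above the table and 90 mm from the paddle. Each press moves the fence by at most one notch; the next click needs the paddle let fully up. A stiff rubber buffer ends the stroke: from there, 2 to 5 mm past the click, the force climbs steeply
- paddle_top (a point): middle of the top of the black thumb paddle (28 mm across, 32 mm along the gauge), 91 mm above the table when up; press it straight down. First comes free play (1 to 2 N), then 3 to 6 N until the fence snaps on, then the buffer. The free play differs daily and is not measured: the click comes after 14 to 31 mm of travel, so feel for it; a paddle held by 10 to 13 N has clicked
- cup: white slip cup, 69 mm across, 64 mm high, loose, a bystander; origin under its centre
- clay: lump of clay 66x88x43 mm, loose, a bystander; origin under its centre
- stamp: turned wooden stamp, 26 mm across, 54 mm high, standing loose, a bystander; origin under its centre
- seat (a point): middle of the mould's seat on top of the wooden bed, 20 mm above the table; axes as the gauge's. The bed is a strip 44 mm wide (x), so the mould, long side along y, overhangs it on both sides by 7.5 mm. The centre of the seated mould is 13.5 mm above this point, within about 1.5 mm of it along y
- end_stop (a point): middle of the face of the fixed end stop, an upright 66 mm wide at gauge y = +40 mm, z = 39 mm; its top is 52 mm above the table
Things that resemble listed ones, but are neither listed nor needed, are in the scene too. Of the things that look like the part that bears mould_center, the larger one is meant.

How it is judged:
By the outcome, as a careful person would: the job done as asked, in the order asked, and still so for the second after the job is handed in, with the robot touching nothing.
It also fails if it takes over 58 s, if anything falls off the work surface, if the arm or the gripper's body presses on something with over 40 N, if the wrist force passes 120 N, or if a joint passes its speed limit or range.

ROBOT

A 6-joint arm with a two-finger parallel gripper is mounted at the origin on a cart in front of the work surface, level with it; the furniture and walls round the work are solid. World frame = base frame: x ahead of the robot, y to its left, z up, the work surface at z = 0. Lengths are in m, angles in rad, forces in N, time in s.
With the tool pointing down it reaches from about 0.35 to 0.85 m from the base axis. Payload 8.1 kg.
Tool frame: the origin (TCP) lies where the fingers leave the gripper's body, on its centre line; the fingertips stand 84 mm ahead of it and the grasp point (between the pads) lies 65 mm ahead of it; z points along the fingers, y is the line along which they close (so a half turn about z gives the same grasp; the last joint's range is limited). The gripper opens to 93 mm and grips with 3 to 60 N. Pads are 15 mm wide; open, the fingers measure 128 mm over their backs; the gripper's body (75 mm by 188 mm) begins 65 mm behind the grasp point.
Start: joints at [1.19, 0.13, 1.488, -0, 1.523, -0.085], TCP at [0.175, 0.574, 0.303] pointing down, gripper open.
Joint ranges: [-2.96, 2.96], [-0.89, 2.26], [0.02, 2.5], [-1.34, 4.48], [0, 2.73], [-2.66, 2.66]. Speed limits (rad/s): [2.39, 2.39, 2.79, 3.14, 3.14, 3.14].

INTERFACE

Orientations are given as a rotation vector (axis times angle).
In Python, from plant import robot gives the robot as it stands.
- The arm moves only by the shell command python3 -m jog 'ROWS' [FORCE]. ROWS is text: rows parted by semicolons, each of 5 numbers parted by spaces: the opening, from 0 (shut) to 1 (fully open), then the shift along the tool's x, y, z in m, then the turn about the tool's z in degrees. A call has 1 to 10 rows; each row shifts and turns the commanded pose from where the row before left it, along the tool's axes as they then stand; what a row does not reach is not made up. A row lasts 1/12 s, in which the tool goes at most 41.7 mm and 7.16 degrees, less where a joint would pass 70% of its speed; a pose out of reach is approached as far as the arm can. A call with a gripper value outside its range is refused whole. The fingers move at their own pace and stop on an object; FORCE is the grip in N (left out, the last holds). Time passes only in rows, so rows that do not move let the fingers close. It gives the time, the measured TCP pose, the force, the opening and the grip force at its end, in the units of the state.
- robot.read_state(): the state, without advancing time (a new reading comes with each control period).
- robot.read_camera(name): name is "scene" or "top"; returns a dict with "color" (420x560x3 uint8, red, green, blue), "intrinsics" (3x3 intrinsics, pixels), "k1" (the pictures are not rectified: a ray, as slopes to the right and down, at radius r is drawn at 1 + k1 r^2 times it, then the intrinsics apply), "pose" (4x4, takes a point from camera to world coordinates). Camera axes: x right, y down, z forward; pixel columns grow to the right and rows downward; lengths in m; the calibration is good to about 2 mm. A picture is of the moment at which its call begins. There is no depth.
- robot.close_job(): hands the job in; it is judged then, once.
The state is a dict: "t": time; "q": joint angles; "dq": joint speeds; "joint_torque": joint torques, N m; "tool_pos": TCP position; "orientation": TCP orientation; "force": force on the tool from outside, world axes, zero at the start; "wrist_torque": the same for the moment, N m; "opening": finger opening in m; "gripper_force": force on a finger pad.
Only numpy, scipy, OpenCV 4.12 (cv2) and the standard library are available. Lean on these libraries where they do the work, as an engineer would, in place of code of your own. Each camera call takes 0.05 s, during which the arm holds its last target. There are 200 camera calls.

## Working session

There is one attempt and no reset: what is moved stays moved. The work goes in short steps, Python scripts to look and compute and a shell command to move; the robot and the scene stay as the last step left them, time stands still between calls to the robot, and variables do not carry over. Pictures are saved under pics/ and viewed, at most 10 in all, crops included, and the job is handed in when it is done.

```bash
ls; mkdir -p pics
python3 - <<'E'
from plant import robot
import cv2,numpy as np
s=robot.read_state();print(s['t'],s['tool_pos'],s['orientation'],s['opening'])
ims=[]
for n in("scene","top"):
    c=robot.read_camera(n);print(n,c['intrinsics'],c['k1'],np.round(c['pose'],3))
    cv2.imwrite(f'pics/{n}0.png',c['color'][:,:,::-1])
E
```

```text
pics
0.0 [0.1747176  0.57355674 0.30165196] [-4.62863240e-01 -3.10687178e+00  2.92662811e-03] 0.09279713702662193
scene [[508.5759771    0.         282.98233408]
 [  0.         508.5759771  212.51310173]
 [  0.           0.           1.        ]] 0.013654172720559854 [[-0.88  -0.214  0.425  0.091]
 [-0.475  0.438 -0.763  0.993]
 [-0.023 -0.873 -0.487  0.622]
 [ 0.     0.     0.     1.   ]]
top [[452.30302113   0.         279.53962237]
 [  0.         452.30302113 207.28606501]
 [  0.           0.           1.        ]] -0.1182627363467619 [[ 8.000e-03 -9.970e-01  7.300e-02  4.900e-01]
 [-1.000e+00 -8.000e-03  1.000e-03  1.670e-01]
 [-0.000e+00 -7.300e-02 -9.970e-01  1.065e+00]
 [ 0.000e+00  0.000e+00  0.000e+00  1.000e+00]]
```

View pics/scene0.png

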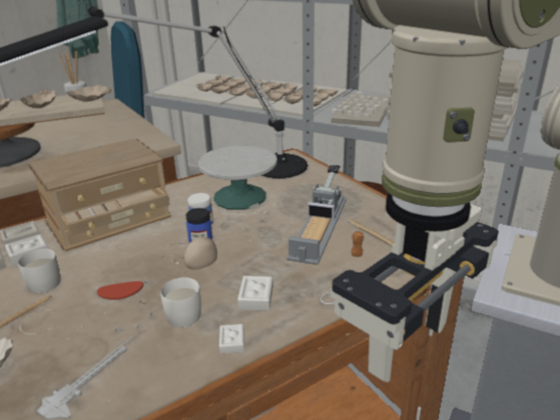

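View pics/top0.png

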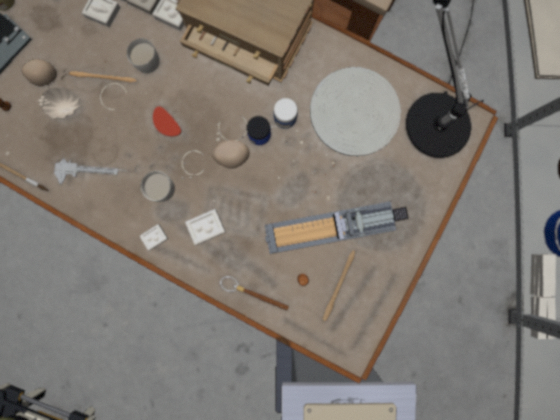

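```bash
cat > h.py <<'E'
import cv2,numpy as np
from plant import robot
from scipy.optimize import least_squares
def cam(n): return robot.read_camera(n)
def proj(c,P):
    T=np.linalg.inv(c['pose']);p=np.atleast_2d(P)@T[:3,:3].T+T[:3,3]
    s=p[:,:2]/p[:,2:];s=s*(1+c['k1']*(s**2).sum(1,keepdims=True));K=c['intrinsics']
    return s*K[0,0]+K[:2,2]
def tri(cs,uvs):  # point from pixels in several cameras
    return least_squares(lambda P:np.concatenate([proj(c,P)[0]-u for c,u in zip(cs,uvs)]),[.45,.1,.02]).x
def atz(c,uv,z):
    return np.r_[least_squares(lambda p:proj(c,[p[0],p[1],z])[0]-uv,[.45,.1]).x,z]
def crop(c,x0,y0,x1,y1,k,name):
    im=cv2.resize(c['color'][y0:y1,x0:x1,::-1],None,fx=k,fy=k,interpolation=cv2.INTER_CUBIC)
    for i in range((x0//10+1)*10,x1,10): cv2.putText(im,str(i),(int((i-x0+.5)*k),9),0,.33,(0,0,255));cv2.line(im,(int((i-x0+.5)*k),10),(int((i-x0+.5)*k),16),(0,0,255))
    for i in range((y0//10+1)*10,y1,10): cv2.putText(im,str(i),(0,int((i-y0+.5)*k)),0,.33,(0,0,255))
    cv2.imwrite(name,im)
E
python3 - <<'E'
from h import *
crop(cam('top'),130,190,420,265,2.75,'pics/a.png')
crop(cam('scene'),210,160,380,360,3,'pics/b.png')
E
```

```text
(no output)
```

View pics/a.png

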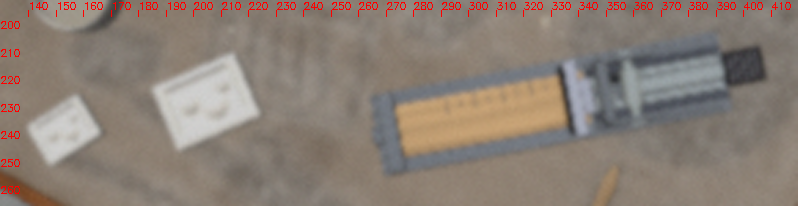

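View pics/b.png

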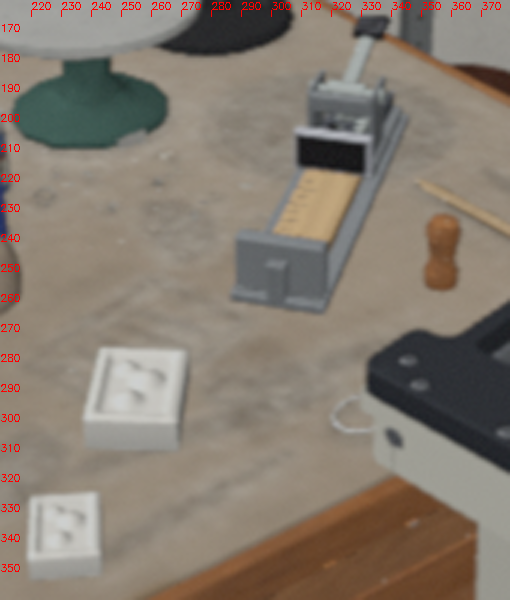

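Two lookalikes: the large mould at top (204,227) / scene (255,292) and the small one at top (152,237) / scene (232,338). The larger (about 32x25 px, or 75x58 mm) fits the description, and the crops confirm it. The gauge runs from its stop (268,238) to its paddle (400,214) in the top view.

```bash
cat > fit.py <<'E'
from h import *
T=cam('top');S=cam('scene')
a=lambda x,y:(130+x/2.75-.5,190+y/2.75-.5)
b=lambda x,y:(210+x/3-.5,160+y/3-.5)
def W(x,y,th,P):
    c,s=np.cos(th),np.sin(th);P=np.array(P,float)/1000
    return np.c_[x+c*P[:,0]-s*P[:,1],y+s*P[:,0]+c*P[:,1],P[:,2]]
# mould: top corners; +x = image up, +y = image left
tc=[(29.5,38,27),(29.5,-38,27),(-29.5,-38,27),(-29.5,38,27)]
ut=[a(153,87),a(234,53),a(260,115),a(179,150)]
us=[b(84,415),b(98,348),b(187,350),b(180,417)]
ub=[b(84,446),b(178,449)]
def r(p):
    Q=W(*p[:3],tc);Q[:,2]=p[3]
    B=W(*p[:3],[tc[0],tc[3]]);B[:,2]=p[4]
    return np.r_[(proj(T,Q)-ut).ravel(),(proj(S,Q)-us).ravel(),(proj(S,B)-ub).ravel()]
m=least_squares(r,[.45,.33,.3,.027,0],loss='soft_l1')
print('mould',m.x.round(4),np.degrees(m.x[2]));print(r(m.x).reshape(-1,2).round(1).tolist())
def g(p):
    f=p[3]*1000
    Q=W(*p[:3],[(33,40,52),(-33,40,52),(31,-99+f,56),(-31,-99+f,56)])
    R=W(*p[:3],[(0,p[4]*1000,91)])
    return np.r_[(proj(T,Q)-[a(394,94),a(405,168),a(561,64),a(575,134)]).ravel(),(proj(T,R)-[a(744,66)]).ravel(),
     (proj(S,Q)-[b(241,230),b(331,241),b(297,132),b(371,146)]).ravel(),(proj(S,R)-[b(371,22)]).ravel()]
G=least_squares(g,[.45,.1,.2,.012,-.25],loss='soft_l1')
print('gauge',G.x.round(4),np.degrees(G.x[2]));print(g(G.x).reshape(-1,2).round(1).tolist())
print('paddle',tri([T,S],[a(744,66),b(371,22)]).round(4), 'stop top',[tri([T,S],[a(*u),b(*v)]).round(4).tolist() for u,v in [((394,94),(241,230)),((405,168),(331,241))]])
E
python3 fit.py; python3 -c "
from plant import robot
from scipy.spatial.transform import Rotation as R
s=robot.read_state();print(s['tool_pos'],R.from_rotvec(s['orientation']).as_matrix().round(4))"
```

```text
mould [0.5202 0.3399 0.4294 0.0272 0.0051] 24.601555768881127
[[-0.5, 0.2], [0.0, -0.8], [0.8, 0.0], [0.1, 0.8], [-0.7, 1.1], [0.3, -1.0], [0.3, -1.1], [-0.8, 1.2], [0.1, 0.1], [0.3, -0.1]]
gauge [ 5.033e-01  1.382e-01  1.949e-01 -2.000e-04 -2.379e-01] 11.165467121426385
[[-0.5, -0.4], [1.0, 1.7], [0.1, -0.3], [0.3, 1.5], [0.4, 0.2], [-0.4, -0.3], [-0.2, 0.4], [-1.4, 0.8], [-0.1, -0.6], [-0.1, 1.6]]
paddle [ 0.549  -0.0931  0.0963] stop top [[0.5271, 0.1829, 0.051], [0.4647, 0.1723, 0.0532]]
[0.17482215 0.57382243 0.30236058] [[-9.566e-01  2.915e-01 -3.000e-04]
 [ 2.915e-01  9.566e-01 -6.000e-04]
 [ 1.000e-04 -7.000e-04 -1.000e+00]]
```

```bash
cat > seg.py <<'E'
from h import *
def plane(c,uv,z):
    K=c['intrinsics'];n=cv2.undistortPoints(np.float64(uv).reshape(-1,1,2),K,np.array([c['k1'],0,0,0]))[:,0]
    d=np.c_[n,np.ones(len(n))]@c['pose'][:3,:3].T;o=c['pose'][:3,3]
    return (o+d*((z-o[2])/d[:,2])[:,None])[:,:2]
def rect(c,mask,box,z):
    x0,y0,x1,y1=box;k=4
    m=cv2.resize(mask[y0:y1,x0:x1].astype(np.float32),None,fx=k,fy=k,interpolation=cv2.INTER_CUBIC)>.5
    cs=max(cv2.findContours(m.astype(np.uint8),cv2.RETR_EXTERNAL,cv2.CHAIN_APPROX_NONE)[0],key=cv2.contourArea)[:,0]
    return cv2.minAreaRect((plane(c,(cs+.5)/k-.5+[x0,y0],z)*1000).astype(np.float32)), plane(c,(cs+.5)/k-.5+[x0,y0],z)
if __name__=='__main__':
    T=cam('top');im=T['color'].astype(int);hsv=cv2.cvtColor(T['color'],cv2.COLOR_RGB2HSV).astype(int)
    print('mould',rect(T,im.min(2)>150,(180,200,230,250),.027)[0])
    # wood: saturated
    w=(hsv[:,:,1]>95)&(hsv[:,:,2]>110)
    print('wood',rect(T,w,(265,205,345,255),.020)[0])
    b=(im[:,:,2]-im[:,:,0])>-5
    for u in [(300,200),(300,222),(300,218),(300,232),(290,250)]: print(u,im[u[1],u[0]])
    # base plate/grey edges by line fit: upper and lower rows where R-B drops
    rb=cv2.GaussianBlur((im[:,:,0]-im[:,:,2]).astype(np.float32),(0,0),.8)
    for lo,hi in [(-1,1)]:
        up=[];dn=[]
        for x in range(276,330,2):
            yc=231-(x-302)*.19
            for s,L in((-1,up),(1,dn)):
                col=[rb[int(round(yc+s*d)),x] for d in range(0,26)]
                # grey band minimum then outer rise
                i=int(np.argmin(col[:22]));out=np.mean(col[-3:]);th=(col[i]+out)/2
                j=i
                while j<25 and col[j]<th:j+=1
                L.append((x,round(yc+s*(j-1))+s*(th-col[j-1])/(col[j]-col[j-1]+1e-6)))
        for L in(up,dn):
            P=plane(T,L,.008);f=cv2.fitLine((P*1000).astype(np.float32),cv2.DIST_HUBER,0,.01,.01).ravel();print('edge deg from +y',np.degrees(np.arctan2(-f[0],f[1]))%180,f)
E
python3 seg.py
```

```text
mould ((520.5509033203125, 341.21405029296875), (60.09731674194336, 77.4130859375), 23.89154815673828)
wood ((509.9560241699219, 108.37580871582031), (40.16400146484375, 141.03292846679688), 10.95197868347168)
(300, 200) [133 124 116]
(300, 222) [126 125 124]
(300, 218) [126 124 125]
(300, 232) [189 154 112]
(290, 250) [121 116 109]
edge deg from +y 11.17485 [ 1.93803728e-01 -9.81040299e-01  5.45499512e+02  1.09569084e+02]
edge deg from +y 10.897446 [ 1.8905170e-01 -9.8196715e-01  4.7587158e+02  1.0175114e+02]
```

```bash
python3 -m jog '1 -.03 -.009 0 0;1 -.03 -.009 0 0;1 -.03 -.009 0 0;1 -.03 -.009 0 0;1 -.03 -.009 0 0;1 -.03 -.009 0 0;1 -.03 -.009 0 0;1 -.03 -.009 0 0;1 -.03 -.009 0 0;1 -.03 -.009 0 0' 10 && python3 -m jog '1 -.03 -.01 .01 0;1 -.03 -.01 .01 0;1 -.03 -.01 .01 0;1 0 0 .01 7;1 0 0 .01 7;1 0 0 .01 7;1 0 0 .01 7;1 0 0 0 7;1 0 0 0 7;1 0 0 0 7'
cat > go.py <<'E'
# go.py x y yaw_deg : remaining tool-axis shift and turn
import sys,numpy as np
from plant import robot
from scipy.spatial.transform import Rotation as R
x,y,th=map(float,sys.argv[1:4]);s=robot.read_state();M=R.from_rotvec(s['orientation']).as_matrix()
d=np.array([x,y,s['tool_pos'][2]])-s['tool_pos'];a=np.degrees(np.arctan2(M[1,1],M[0,1]))
print('t',s['t'],'pos',np.round(s['tool_pos'],4),'shift',np.round(M.T@d,4),'turn',round((a-th+90)%180-90,2),'yaw',round(a,2),'axis',M[:,2].round(4),'F',np.round(s['force'],2),'op',round(s['opening'],4),'gf',round(s['gripper_force'],2),'q6',round(s['q'][5],2))
E
python3 go.py .5205 .341 23.9
```

```text
t: 1.18
tool_pos: [0.4367, 0.3994, 0.3029]
orientation: [0.463, 3.107, 0.0]
force: [-0.2, 1.0, -0.0]
opening: 0.0931
gripper_force: 0.0
t: 2.02
tool_pos: [0.5128, 0.3454, 0.2323]
orientation: [-1.718, -2.63, 0.001]
force: [0.8, -0.6, 0.5]
opening: 0.0929
gripper_force: 0.0
t 2.0167 pos [0.5128 0.3454 0.2323] shift [-0.0071  0.0053 -0.    ] turn -0.2 yaw 23.7 axis [-6.e-04 -4.e-04 -1.e+00] F [ 0.8  -0.56  0.48] op 0.0929 gf 0.0 q6 0.1
```

```bash
python3 -m jog '1 -.007 .005 .02 0;1 0 0 .03 0;1 0 0 .03 0;1 0 0 .02 0;1 0 0 0 0;1 0 0 0 0' && python3 go.py .5205 .341 23.9
python3 - <<'E'
from h import *
T=cam('top');S=cam('scene')
A=cv2.resize(S['color'][220:350,200:330,::-1],None,fx=4,fy=4,interpolation=cv2.INTER_CUBIC)
cv2.imwrite('pics/c.png',A)
E
```

```text
t: 2.52
tool_pos: [0.5195, 0.3406, 0.1315]
orientation: [-1.709, -2.634, 0.004]
force: [0.5, -0.6, 0.8]
opening: 0.0929
gripper_force: 0.0
t 2.5167 pos [0.5195 0.3406 0.1315] shift [-0.0001  0.001  -0.    ] turn 0.15 yaw 24.05 axis [-0.0028 -0.0015 -1.    ] F [ 0.46 -0.58  0.78] op 0.0929 gf 0.0 q6 0.08
```

View pics/c.png

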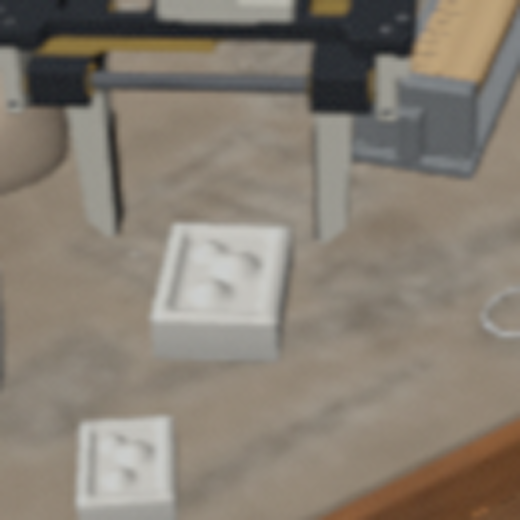

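The fingers straddle the larger mould (crop centre ~(220,290), scene ~(255,292)); the small one is clear. I'll descend and grip.

```bash
python3 -m jog '1 0 .001 .015 0;1 0 0 .015 0;1 0 0 .0135 0;1 0 0 0 0;0.5 0 0 0 0;0.5 0 0 0 0;0.5 0 0 0 0;0.5 0 0 0 0;0.5 0 0 0 0;0.5 0 0 0 0' 20 && python3 go.py .5205 .341 23.9
```

```text
t: 3.45
tool_pos: [0.5215, 0.3416, 0.0898]
orientation: [1.71, 2.635, 0.001]
force: [0.6, -0.0, 4.7]
opening: 0.058
gripper_force: 20.1
t 3.45 pos [0.5215 0.3416 0.0898] shift [-0.0002 -0.0012 -0.    ] turn 0.15 yaw 24.05 axis [ 5.e-04  3.e-04 -1.e+00] F [ 0.57 -0.02  4.67] op 0.058 gf 20.06 q6 0.08
```

```bash
python3 -m jog '0.5 0 0 -.01 0;0.5 0 0 -.02 0;0.5 0 0 -.03 0;0.5 0 0 -.025 0;0.5 0 0 0 4.3;0.5 0 0 0 4.3;0.5 0 0 0 4.4;0.5 0 0 0 0' && python3 go.py .5044 .1382 11.05
```

```text
t: 4.12
tool_pos: [0.5214, 0.3416, 0.1752]
orientation: [2.001, 2.421, 0.001]
force: [-0.6, 0.9, -1.3]
opening: 0.0583
gripper_force: 20.0
t 4.1167 pos [0.5214 0.3416 0.1752] shift [-1.966e-01 -5.490e-02 -1.000e-04] turn -0.2 yaw 10.85 axis [ 6.e-04  3.e-04 -1.e+00] F [-0.59  0.88 -1.35] op 0.0583 gf 20.0 q6 0.31
```

```bash
python3 -m jog '0.5 -.01 -.003 0 0;0.5 -.025 -.007 0 0;0.5 -.03 -.008 0 0;0.5 -.03 -.008 0 0;0.5 -.03 -.008 0 0;0.5 -.03 -.008 0 0;0.5 -.025 -.008 0 0;0.5 -.017 -.005 0 0;0.5 0 0 0 -.2;0.5 0 0 0 0' && python3 -m jog '0.5 0 0 0 0;0.5 0 0 .02 0;0.5 0 0 .02 0;0.5 0 0 0 0;0.5 0 0 0 0' && python3 go.py .5044 .1382 11.05;  python3 - <<'E'
from h import *
crop(cam('scene'),255,160,375,280,5,'pics/d.png')
E
```

```text
t: 4.95
tool_pos: [0.5049, 0.1365, 0.1744]
orientation: [-1.993, -2.428, -0.0]
force: [0.1, 0.1, -0.7]
opening: 0.0581
gripper_force: 20.0
t: 5.37
tool_pos: [0.5039, 0.1384, 0.1332]
orientation: [-1.989, -2.429, 0.004]
force: [-0.1, 0.5, -0.6]
opening: 0.0583
gripper_force: 20.0
t 5.3667 pos [0.5039 0.1384 0.1332] shift [-0.0002  0.0004 -0.    ] turn 0.31 yaw 11.36 axis [-3.3e-03 -4.0e-04 -1.0e+00] F [-0.11  0.45 -0.57] op 0.0583 gf 20.0 q6 -0.03
```

View pics/d.png

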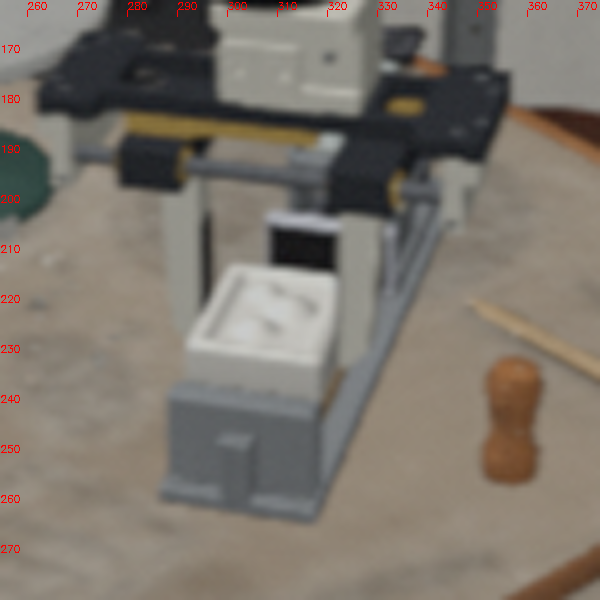

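Mould (scene ~(308,228)) hangs over the bed between stop and fence, aligned. Lowering it and feeling for the stop.

```bash
python3 -m jog '0.5 -.0005 .0005 .01 .3;0.5 0 0 .009 0;0.5 0 0 .0025 0;0.5 0 0 0 0;0.5 0 0 0 0;0.5 0 0 0 0' && python3 go.py .5044 .1382 11.05; python3 -m jog '0.5 .001 0 0 0;0.5 .0005 0 0 0;0.5 0 0 0 0;0.5 0 0 0 0'; python3 go.py .5044 .1382 11.05
```

```text
t: 5.92
tool_pos: [0.5058, 0.1372, 0.113]
orientation: [1.999, 2.423, 0.0]
force: [0.3, -0.2, -0.0]
opening: 0.0579
gripper_force: 20.0
t 5.9167 pos [0.5058 0.1372 0.113 ] shift [ 0.0012 -0.0012 -0.    ] turn -0.1 yaw 10.95 axis [ 3.e-04  1.e-04 -1.e+00] F [ 0.32 -0.21 -0.03] op 0.0579 gf 20.0 q6 -0.02
t: 6.25
tool_pos: [0.5055, 0.1388, 0.1129]
orientation: [1.999, 2.423, 0.0]
force: [0.2, 0.7, -0.4]
opening: 0.0584
gripper_force: 20.0
t 6.25 pos [0.5055 0.1388 0.1129] shift [-0.0004 -0.0012 -0.    ] turn -0.09 yaw 10.96 axis [ 4.e-04  1.e-04 -1.e+00] F [ 0.2   0.71 -0.4 ] op 0.0584 gf 20.0 q6 -0.02
```

```bash
for i in 1; do python3 -m jog '0.5 .0005 -.001 0 0;0.5 .0005 0 0 0;0.5 0 0 0 0;0.5 0 0 0 0'; done|egrep 'pos|force'; python3 -m jog '0.5 .0005 0 0 0;0.5 .0005 0 0 0;0.5 0 0 0 0;0.5 0 0 0 0'|egrep 'pos|force';  python3 go.py .5044 .1382 11.05
```

```text
tool_pos: [0.5042, 0.1396, 0.1127]
force: [-0.3, -0.2, -0.8]
gripper_force: 20.0
tool_pos: [0.504, 0.1405, 0.1127]
force: [-1.1, 0.1, -0.4]
gripper_force: 20.0
t 6.9167 pos [0.504  0.1405 0.1127] shift [-0.0023 -0.0001  0.    ] turn -0.09 yaw 10.96 axis [-0. -0. -1.] F [-1.1   0.1  -0.43] op 0.0582 gf 20.0 q6 -0.02
```

```bash
python3 -m jog '0.5 .0005 0 0 0;0.5 .0005 0 0 0;0.5 0 0 0 0;0.5 0 0 0 0'|egrep 'pos|force';  python3 go.py .5044 .1382 11.05;python3 -m jog '0.5 .0005 0 0 0;0.5 .0005 0 0 0;0.5 0 0 0 0;0.5 0 0 0 0'|egrep 'pos|force';  python3 go.py .5044 .1382 11.05
```

```text
tool_pos: [0.504, 0.141, 0.1128]
force: [0.2, -4.5, -0.4]
gripper_force: 20.0
t 7.25 pos [0.504  0.141  0.1128] shift [-0.0028 -0.0001  0.    ] turn -0.1 yaw 10.95 axis [ 2.e-04 -9.e-04 -1.e+00] F [ 0.17 -4.47 -0.37] op 0.0584 gf 20.0 q6 -0.02
tool_pos: [0.5039, 0.1412, 0.1129]
force: [0.1, -8.8, 1.8]
gripper_force: 20.0
t 7.5833 pos [0.5039 0.1412 0.1129] shift [-0.003  -0.0001  0.    ] turn -0.11 yaw 10.94 axis [ 4.0e-04 -2.3e-03 -1.0e+00] F [ 0.13 -8.77  1.81] op 0.0581 gf 20.0 q6 -0.01
```

Stop felt at TCP y≈0.141. Backing off about 1.5 mm and lowering onto the bed.

```bash
python3 -m jog '0.5 -.0015 0 0 0;0.5 -.0015 0 0 0;0.5 0 0 0 0;0.5 0 0 .001 0;0.5 0 0 .001 0;0.5 0 0 0 0;0.5 0 0 0 0'|egrep 'pos|force';  python3 go.py .5044 .1382 11.05;python3 -m jog '0.5 0 0 .001 0;0.5 0 0 0 0;0.5 0 0 0 0'|egrep 'pos|force';  python3 go.py .5044 .1382 11.05
```

```text
tool_pos: [0.5041, 0.1397, 0.1106]
force: [-0.3, -1.6, -0.8]
gripper_force: 20.0
t 8.1667 pos [0.5041 0.1397 0.1106] shift [-0.0015  0.0001 -0.    ] turn -0.09 yaw 10.96 axis [-3.e-04  1.e-04 -1.e+00] F [-0.27 -1.62 -0.83] op 0.0579 gf 20.0 q6 -0.02
tool_pos: [0.5043, 0.1396, 0.1098]
force: [0.1, 0.5, -0.8]
gripper_force: 20.0
t 8.4167 pos [0.5043 0.1396 0.1098] shift [-0.0014 -0.0001 -0.    ] turn -0.09 yaw 10.96 axis [ 1.e-04  0.e+00 -1.e+00] F [ 0.09  0.45 -0.8 ] op 0.0582 gf 20.0 q6 -0.02
```

```bash
python3 -m jog '0.5 -.0003 0 .001 0;0.5 0 0 0 0;0.5 0 0 0 0'|egrep 'pos|force';python3 -m jog '0.5 0 0 .001 0;0.5 0 0 0 0;0.5 0 0 0 0'|egrep 'pos|force'; python3 -m jog '0.5 0 0 .0005 0;0.5 0 0 0 0;0.5 0 0 0 0'|egrep 'pos|force';  python3 go.py .5044 .1382 11.05
```

```text
tool_pos: [0.5043, 0.1395, 0.1098]
force: [-5.6, 0.6, 10.0]
gripper_force: 20.0
tool_pos: [0.5043, 0.1396, 0.1097]
force: [-10.7, -0.1, 19.6]
gripper_force: 20.1
tool_pos: [0.5044, 0.1396, 0.1097]
force: [-13.2, -0.3, 24.5]
gripper_force: 20.1
t 9.1667 pos [0.5044 0.1396 0.1097] shift [-0.0013 -0.0002 -0.    ] turn -0.09 yaw 10.96 axis [-4.e-04  3.e-04 -1.e+00] F [-13.17  -0.28  24.5 ] op 0.0584 gf 20.11 q6 -0.02
```

```bash
python3 -m jog '0.5 0 0 -.0022 0;0.5 0 0 0 0;0.5 0 0 0 0;0.7 0 0 0 0;0.7 0 0 0 0;0.8 0 0 0 0;1 0 0 0 0;1 0 0 0 0;1 0 0 0 0;1 0 0 0 0';python3 -m jog '1 0 0 -.01 0;1 0 0 -.03 0;1 0 0 -.035 0;1 0 0 -.035 0;1 -.02 0 0 0;1 -.03 0 0 0;1 -.035 0 0 0;1 -.035 0 0 0;1 -.03 0 0 0;1 -.03 0 0 0'; python3 go.py .549 -.093 11.05
python3 - <<'E'
from h import *
crop(cam('scene'),265,190,365,270,6,'pics/e.png')
from seg import rect
T=cam('top');m=T['color'].min(2)>150
cv2.imwrite('pics/t1.png',T['color'][:,:,::-1])
r=rect(T,m,(265,210,325,255),.047)[0];print(r)
d=np.array(r[0])/1000-[.5044,.1382];c,s=np.cos(np.radians(11.05)),np.sin(np.radians(11.05));print('gauge xy',d@[c,s],d@[-s,c])
E
```

```text
t: 10.0
tool_pos: [0.5042, 0.1392, 0.1094]
orientation: [-1.999, -2.423, 0.0]
force: [-0.2, -0.9, 0.1]
opening: 0.0919
gripper_force: 0.0
t: 10.83
tool_pos: [0.5387, -0.0392, 0.2205]
orientation: [1.999, 2.422, 0.001]
force: [0.2, 0.4, 0.4]
opening: 0.0932
gripper_force: 0.0
t 10.8333 pos [ 0.5387 -0.0392  0.2205] shift [-0.0548 -0.0001  0.    ] turn -0.11 yaw 10.94 axis [ 1.e-03 -2.e-04 -1.e+00] F [0.24 0.37 0.41] op 0.0932 gf 0.0 q6 -0.36
((505.0340576171875, 139.708251953125), (61.031978607177734, 78.087158203125), 10.575418472290039)
gauge xy 0.0009113823236188634 0.0013587624060938579
```

View pics/e.png

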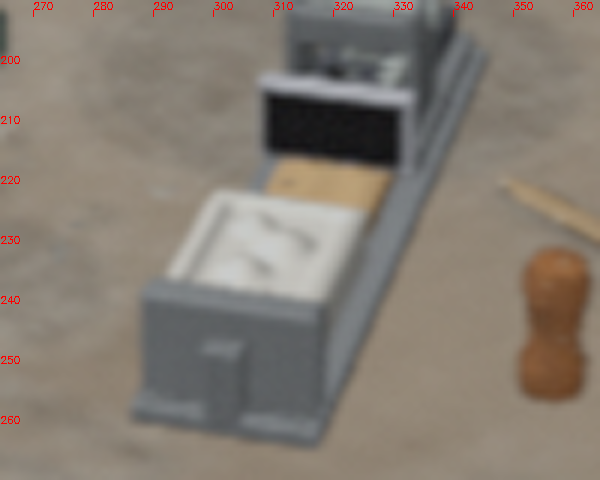

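Mould sits flat on the bed (scene ~(307,232)), with a small gap at the stop and the fence still at notch 0. Now over the paddle with fingers shut.

```bash
python3 -m jog '0 -.02 0 0 0;0 -.02 0 0 0;0 -.016 0 .01 0;0 0 0 .01 0;0 0 0 .01 0;0 0 0 0 0;0 0 0 0 0;0 0 0 0 0;0 0 0 0 0' 10; python3 go.py .5495 -.0942 11.05
```

```text
t: 11.68
tool_pos: [0.5494, -0.0918, 0.1901]
orientation: [1.998, 2.424, 0.001]
force: [-0.9, -0.6, 0.4]
opening: 0.0376
gripper_force: 0.0
t 11.6833 pos [ 0.5494 -0.0918  0.1901] shift [-0.0024 -0.0004  0.    ] turn -0.04 yaw 11.01 axis [ 8.e-04 -1.e-04 -1.e+00] F [-0.92 -0.56  0.43] op 0.0376 gf 0.0 q6 -0.45
```

```bash
python3 -m jog '0 -.002 0 .004 0;0 0 0 .004 0;0 0 0 .004 0;0 0 0 0 0;0 0 0 0 0;0 0 0 0 0' |egrep 'pos|force|open'; python3 -m jog '0 0 0 .003 0;0 0 0 .003 0;0 0 0 0 0;0 0 0 0 0' |egrep 'pos|force|open';python3 -m jog '0 0 0 .003 0;0 0 0 .003 0;0 0 0 0 0;0 0 0 0 0' |egrep 'pos|force|open'
```

```text
tool_pos: [0.5495, -0.0945, 0.1774]
force: [0.3, -0.1, -0.5]
opening: 0.0009
gripper_force: 0.0
tool_pos: [0.5495, -0.0945, 0.1713]
force: [0.7, -0.1, 0.7]
opening: 0.0009
gripper_force: 0.6
tool_pos: [0.5498, -0.0947, 0.1657]
force: [-0.3, -2.9, 3.5]
opening: 0.0008
gripper_force: 1.4
```

```bash
for i in 1; do :; done; python3 -m jog '0 0 0 .002 0;0 0 0 0 0;0 0 0 0 0' |egrep 'pos|^force'; python3 -m jog '0 0 0 .002 0;0 0 0 0 0;0 0 0 0 0' |egrep 'pos|^force';python3 -m jog '0 0 0 .0015 0;0 0 0 0 0;0 0 0 0 0' |egrep 'pos|^force'
```

```text
tool_pos: [0.5496, -0.0946, 0.1636]
force: [0.3, -3.1, 2.8]
tool_pos: [0.5494, -0.0943, 0.1612]
force: [0.4, -1.8, 3.1]
tool_pos: [0.5494, -0.0944, 0.1598]
force: [1.1, -2.4, 2.7]
```

```bash
python3 -m jog '0 0 0 .0015 0;0 0 0 0 0;0 0 0 0 0' |egrep 'pos|^force'; python3 -m jog '0 0 0 .001 0;0 0 0 0 0;0 0 0 0 0' |egrep 'pos|^force'
```

```text
tool_pos: [0.5494, -0.0944, 0.1583]
force: [1.3, -2.2, 1.9]
tool_pos: [0.5494, -0.0944, 0.1573]
force: [0.8, -1.4, 1.8]
```

```bash
python3 -m jog '0 0 0 .0015 0;0 0 0 0 0;0 0 0 0 0' |egrep 'pos|^force'; python3 -m jog '0 0 0 .0015 0;0 0 0 0 0;0 0 0 0 0' |egrep 'pos|^force'; python3 -m jog '0 0 0 .001 0;0 0 0 0 0;0 0 0 0 0' |egrep 'pos|^force'
```

```text
tool_pos: [0.5494, -0.0944, 0.1557]
force: [1.2, -1.3, 2.1]
tool_pos: [0.5494, -0.0944, 0.1542]
force: [1.1, -1.2, 1.7]
tool_pos: [0.5494, -0.0943, 0.1533]
force: [0.3, -0.6, 2.1]
```

```bash
python3 -m jog '0 0 0 .001 0;0 0 0 0 0;0 0 0 0 0' |egrep 'pos|^force'; python3 -m jog '0 0 0 .001 0;0 0 0 0 0;0 0 0 0 0' |egrep 'pos|^force'
```

```text
tool_pos: [0.5494, -0.0944, 0.1524]
force: [0.5, 0.3, 1.9]
tool_pos: [0.5495, -0.0944, 0.1515]
force: [-1.2, 0.7, 3.7]
```

```bash
python3 -m jog '0 0 0 .001 0;0 0 0 0 0;0 0 0 0 0' |egrep 'pos|^force'; python3 -m jog '0 0 0 .001 0;0 0 0 0 0;0 0 0 0 0' |egrep 'pos|^force'; python3 -m jog '0 0 0 .001 0;0 0 0 0 0;0 0 0 0 0' |egrep 'pos|^force'
```

```text
tool_pos: [0.5495, -0.0944, 0.1507]
force: [-0.9, 0.9, 5.6]
tool_pos: [0.5496, -0.0943, 0.15]
force: [-1.9, 0.5, 7.3]
tool_pos: [0.5496, -0.0943, 0.1492]
force: [-4.1, 1.9, 9.9]
```

```bash
python3 -m jog '0 0 0 .001 0;0 0 0 0 0;0 0 0 0 0' |egrep 'pos|^force'; python3 -m jog '0 0 0 .001 0;0 0 0 0 0;0 0 0 0 0' |egrep 'pos|^force'
```

```text
tool_pos: [0.5496, -0.0943, 0.1485]
force: [-4.6, 1.8, 12.3]
tool_pos: [0.5497, -0.0943, 0.1478]
force: [-6.5, 0.9, 14.8]
```

```bash
cat > fence.py <<'E'
from h import *
from fit_g import *
S=cam('scene');hsv=cv2.cvtColor(S['color'],cv2.COLOR_RGB2HSV).astype(np.float32)
ys=np.arange(-36,-112,-1.)
for gx in(-10,0,10):
    P=np.c_[.5044+(gx*c-ys*s)/1000,.1382+(gx*s+ys*c)/1000,np.full(len(ys),.020)]
    uv=proj(S,P).astype(np.float32)
    v=cv2.remap(hsv,uv[:,0],uv[:,1],cv2.INTER_LINEAR)[:,0] if 0 else cv2.remap(hsv,uv[None,:,0].copy(),uv[None,:,1].copy(),cv2.INTER_LINEAR)[0]
    w=(v[:,1]>80)&(v[:,2]>100)
    y=ys[w];print(gx,'wood y',(y.max(),y.min(),len(y)) if len(y) else None, 'fence~',99+y.min() if len(y) else None)
E
cat > fit_g.py <<'E'
import numpy as np
c,s=np.cos(np.radians(11.05)),np.sin(np.radians(11.05))
E
python3 -m jog '0 0 0 -.004 0;0 0 0 -.006 0;0 0 0 -.008 0;0 0 0 -.008 0;0 0 0 -.006 0;0 0 0 0 0;0 0 0 0 0'; python3 fence.py;  python3 go.py .5495 -.0942 11.05
```

```text
t: 17.18
tool_pos: [0.5498, -0.0946, 0.1789]
orientation: [1.999, 2.423, 0.0]
force: [0.3, -0.9, 0.1]
opening: 0.0005
gripper_force: 0.0
-10 wood y (np.float64(-84.0), np.float64(-95.0), 12) fence~ 4.0
0 wood y (np.float64(-84.0), np.float64(-97.0), 14) fence~ 2.0
10 wood y (np.float64(-85.0), np.float64(-96.0), 12) fence~ 3.0
t 17.2333 pos [ 0.5494 -0.0945  0.1783] shift [ 0.0003  0.0001 -0.    ] turn -0.1 yaw 10.95 axis [-0.e+00 -1.e-04 -1.e+00] F [-0.22  0.03 -0.33] op 0.0005 gf 0.0 q6 -0.45
```

Run:
```python
from h import *
S=cam('scene');crop(S,270,160,350,240,7,'pics/f.png')
```

```text
(no output)
```

View pics/f.png

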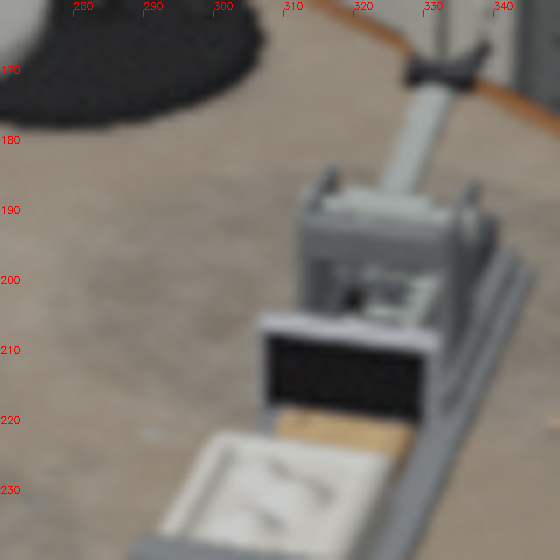

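```bash
cat > fence.py <<'E'
from h import *
from fit_g import *
S=cam('scene');im=S['color'].astype(np.float32)
# black rubber face: score template position along travel: mean darkness of face region edges
best=[]
for f in np.arange(-6,78,.5):
    def smp(zs,dy=0):
        g=np.array([(x,-99+f,z) for x in np.arange(-22,23,4) for z in zs],float)
        P=np.c_[.5044+(g[:,0]*c-g[:,1]*s)/1000,.1382+(g[:,0]*s+g[:,1]*c)/1000,g[:,2]/1000]
        uv=proj(S,P).astype(np.float32);return cv2.remap(im,uv[None,:,0].copy(),uv[None,:,1].copy(),cv2.INTER_LINEAR)[0].mean()
    best.append((smp([56.5,58])-smp([45,48,50]),f))
print('fence mm, score',sorted(best)[::-1][:4])
E
python3 fence.py
python3 - <<'E'
from h import *
from fit_g import *
S=cam('scene')
for f in(0,12,24):
  print(f,[proj(S,[.5044+(x*c-(-99+f)*s)/1000,.1382+(x*s+(-99+f)*c)/1000,.056])[0].round(1).tolist() for x in(31,-31)])
E
```

```text
fence mm, score [(np.float32(139.00313), np.float64(7.0)), (np.float32(138.68997), np.float64(7.5)), (np.float32(138.30902), np.float64(6.5)), (np.float32(137.90794), np.float64(8.0))]
0 [[306.8, 204.3], [332.7, 207.5]]
12 [[305.4, 206.6], [331.5, 210.0]]
24 [[304.1, 209.0], [330.4, 212.4]]
```

```bash
sed -i "s|^S=cam('scene');im=.*|import sys\nS=cam('scene');im=(cv2.imread(sys.argv[1])[:,:,::-1] if len(sys.argv)>1 else S['color']).astype(np.float32)|" fence.py; python3 fence.py pics/scene0.png; python3 fence.py
```

```text
fence mm, score [(np.float32(141.6415), np.float64(-4.5)), (np.float32(141.57047), np.float64(-5.0)), (np.float32(141.06284), np.float64(-4.0)), (np.float32(140.40932), np.float64(-5.5))]
fence mm, score [(np.float32(138.83229), np.float64(7.0)), (np.float32(138.49379), np.float64(7.5)), (np.float32(138.1419), np.float64(6.5)), (np.float32(137.64078), np.float64(8.0))]
```

One notch gained (scores -4.5 → 7.0 mm), so the start was notch 0 and the target is +60, score ≈ 55. Second click:

```bash
python3 -m jog '0 0 0 .004 0;0 0 0 .004 0;0 0 0 .004 0;0 0 0 .004 0;0 0 0 .004 0;0 0 0 .003 0;0 0 0 .002 0;0 0 0 .001 0;0 0 0 .001 0;0 0 0 0 0'|egrep 'pos|^force'; python3 -m jog '0 0 0 .001 0;0 0 0 0 0;0 0 0 .001 0;0 0 0 0 0;0 0 0 .001 0;0 0 0 0 0;0 0 0 0 0' |egrep 'pos|^force'
```

```text
tool_pos: [0.5495, -0.0944, 0.1514]
force: [1.0, -1.9, 4.3]
tool_pos: [0.5496, -0.0943, 0.1493]
force: [-2.6, -0.9, 9.4]
```

```bash
python3 -m jog '0 0 0 .001 0;0 0 0 0 0;0 0 0 0 0' |egrep 'pos|^force'; python3 -m jog '0 0 0 -.005 0;0 0 0 -.008 0;0 0 0 -.009 0;0 0 0 -.009 0;0 0 0 0 0;0 0 0 0 0;0 0 0 0 0' |egrep 'pos|^force'; python3 fence.py
```

```text
tool_pos: [0.5496, -0.0944, 0.1486]
force: [-4.8, -0.2, 12.2]
tool_pos: [0.5493, -0.0944, 0.1782]
force: [-0.6, -1.0, -0.2]
fence mm, score [(np.float32(139.23648), np.float64(19.0)), (np.float32(138.99498), np.float64(19.5)), (np.float32(138.25589), np.float64(20.0)), (np.float32(138.20996), np.float64(18.5))]
```

Second notch (score 19). Third click, same stroke.

```bash
python3 -m jog '0 0 0 .004 0;0 0 0 .004 0;0 0 0 .004 0;0 0 0 .004 0;0 0 0 .004 0;0 0 0 .003 0;0 0 0 .002 0;0 0 0 .001 0;0 0 0 .001 0;0 0 0 0 0'|egrep 'pos|^force'; python3 -m jog '0 0 0 .001 0;0 0 0 0 0;0 0 0 .001 0;0 0 0 0 0;0 0 0 .001 0;0 0 0 0 0;0 0 0 .001 0;0 0 0 0 0;0 0 0 0 0' |egrep 'pos|^force'; python3 -m jog '0 0 0 -.005 0;0 0 0 -.008 0;0 0 0 -.009 0;0 0 0 -.009 0;0 0 0 0 0;0 0 0 0 0;0 0 0 0 0' |egrep 'pos|^force'; python3 fence.py
```

```text
tool_pos: [0.5495, -0.0944, 0.1514]
force: [-0.1, -1.9, 3.8]
tool_pos: [0.5496, -0.0944, 0.1486]
force: [-4.8, -0.4, 12.6]
tool_pos: [0.5493, -0.0944, 0.1782]
force: [0.9, -0.5, 0.2]
fence mm, score [(np.float32(139.34995), np.float64(31.0)), (np.float32(139.20837), np.float64(31.5)), (np.float32(138.69974), np.float64(30.5)), (np.float32(138.38986), np.float64(32.0))]
```

Third notch (score 31). Fourth click.

```bash
python3 -m jog '0 0 0 .004 0;0 0 0 .004 0;0 0 0 .004 0;0 0 0 .004 0;0 0 0 .004 0;0 0 0 .003 0;0 0 0 .002 0;0 0 0 .001 0;0 0 0 .001 0;0 0 0 0 0'|egrep 'pos|^force'; python3 -m jog '0 0 0 .001 0;0 0 0 0 0;0 0 0 .001 0;0 0 0 0 0;0 0 0 .001 0;0 0 0 0 0;0 0 0 .001 0;0 0 0 0 0;0 0 0 0 0' |egrep 'pos|^force'; python3 -m jog '0 0 0 -.005 0;0 0 0 -.008 0;0 0 0 -.009 0;0 0 0 -.009 0;0 0 0 0 0;0 0 0 0 0;0 0 0 0 0' |egrep 'pos|^force'; python3 fence.py; python3 go.py .5495 -.0942 11.05
```

```text
tool_pos: [0.5494, -0.0943, 0.1514]
force: [-0.0, -1.5, 4.0]
tool_pos: [0.5496, -0.0944, 0.1486]
force: [-3.6, 0.2, 11.8]
tool_pos: [0.5493, -0.0944, 0.1782]
force: [-0.3, 0.4, -0.1]
fence mm, score [(np.float32(139.36942), np.float64(43.5)), (np.float32(139.31029), np.float64(43.0)), (np.float32(138.70064), np.float64(42.5)), (np.float32(138.5597), np.float64(44.0))]
t 24.2167 pos [ 0.5491 -0.0944  0.1779] shift [ 0.0001  0.0004 -0.    ] turn -0.1 yaw 10.95 axis [-9.e-04  2.e-04 -1.e+00] F [ 1.25 -0.32  0.26] op 0.0002 gf 0.0 q6 -0.45
```

Fourth notch (score 43). One picture to confirm before the last click.

Run:
```python
from h import *
crop(cam('scene'),275,185,345,255,8,'pics/g.png')
```

```text
(no output)
```

View pics/g.png

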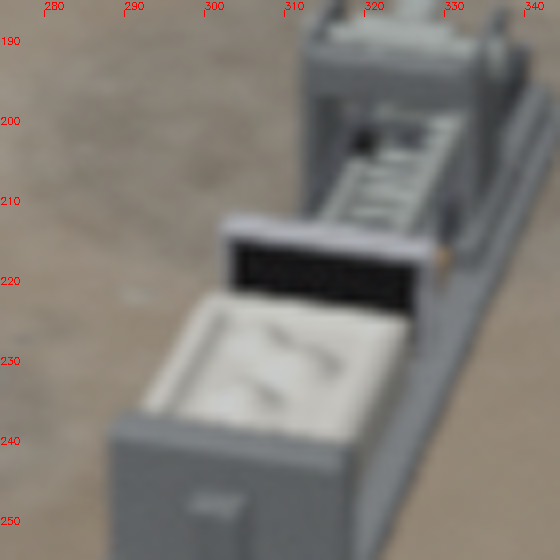

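The fence (top edge ~(302..328,213)) still stands clear of the mould (rear edge ~(300..325,222)), so there is room for one more notch. Fifth click.

```bash
python3 -m jog '0 0 0 .004 0;0 0 0 .004 0;0 0 0 .004 0;0 0 0 .004 0;0 0 0 .004 0;0 0 0 .003 0;0 0 0 .002 0;0 0 0 .001 0;0 0 0 .001 0;0 0 0 0 0'|egrep 'pos|^force'; python3 -m jog '0 0 0 .001 0;0 0 0 0 0;0 0 0 .001 0;0 0 0 0 0;0 0 0 .001 0;0 0 0 0 0;0 0 0 .001 0;0 0 0 0 0;0 0 0 0 0' |egrep 'pos|^force'; python3 -m jog '0 0 0 -.005 0;0 0 0 -.008 0;0 0 0 -.009 0;0 0 0 -.009 0;0 0 0 -.02 0;0 0 0 -.02 0;0 0 0 -.02 0;0 0 0 0 0;0 0 0 0 0' |egrep 'pos|^force'; python3 fence.py
python3 - <<'E'
from h import *
from seg import rect
T=cam('top');r=rect(T,T['color'].min(2)>150,(265,210,325,255),.047)[0];print(r)
crop(cam('scene'),275,185,345,255,8,'pics/i.png')
E
```

```text
tool_pos: [0.5495, -0.0943, 0.1514]
force: [-0.1, -1.2, 3.4]
tool_pos: [0.5497, -0.0943, 0.1486]
force: [-2.9, -0.2, 12.3]
tool_pos: [0.5503, -0.0946, 0.2402]
force: [-0.1, -0.1, -0.4]
fence mm, score [(np.float32(136.65694), np.float64(54.5)), (np.float32(136.54129), np.float64(54.0)), (np.float32(135.71559), np.float64(55.0)), (np.float32(135.28165), np.float64(53.5))]
((504.8864440917969, 140.02780151367188), (61.38552474975586, 77.16952514648438), 11.017804145812988)
```

View pics/i.png

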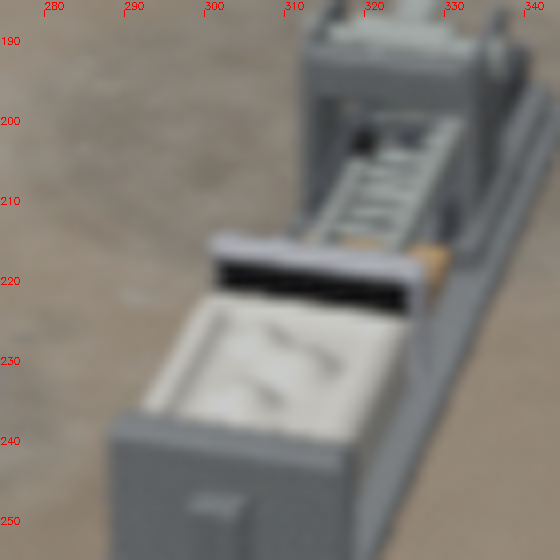

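The fence is now right behind the mould (top edge ~(301..327,216), score 54.5, so notch 0.060). The mould has not moved, the paddle is up and the arm is clear.

```bash
python3 -c "
from plant import robot
print(robot.close_job())"
```

```text
the job is handed in; nothing more can be done
None
```

The mould lies flat on the bed and is released, and five gentle clicks (peak about 15 N) brought the fence from notch 0 to 0.060, the last before it would squeeze the mould; the job is handed in, with no verdict returned.

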